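Take the tower of empties apart and sort it in the recycling niche

ROBOT

A 6-joint arm with a two-finger parallel gripper is mounted at the origin on the work surface. World frame = base frame: x ahead of the robot, y to its left, z up, the work surface at z = 0. Lengths are in m, angles in rad, forces in N, time in s.
With the tool pointing down it reaches from about 0.3 to 0.875 m from the base axis. Payload 6.4 kg.
Tool frame: the origin (TCP) lies midway between the tips of the shut fingers; the grasp point (between the pads) lies 19 mm behind it; z points along the fingers, y is the line along which they close (so a half turn about z gives the same grasp; the last joint's range is limited). The gripper opens to 85 mm and grips with 20 to 120 N. Pads are 22 mm wide; open, the fingers measure 114 mm over their backs; the gripper's body (76 mm by 85 mm) begins 54 mm behind the grasp point. The pads swing forward as they close: fully open they stand 13 mm farther back than shut.
Start: joints at [0.907, 0.181, 1.607, -0, 1.354, -0.206], TCP at [0.254, 0.516, 0.231] pointing down, gripper open.
Joint ranges: [-2.99, 2.99], [-0.89, 2.07], [0.3, 2.58], [-1.14, 4.28], [0, 2.63], [-3.12, 3.12]. Speed limits (rad/s): [2.57, 2.57, 3.01, 3.14, 3.14, 3.14].

INTERFACE

Orientations are given as a unit quaternion [w, x, y, z].
In Python, from bench import status, camera, ctrl gives the robot as it stands. The module is installed in compiled form; this text tells all that it offers.
- The arm moves only by the shell command python3 -m handwheel 'ROWS'. ROWS is JSON, a list that holds one entry, the list of rows, each a list of 7 numbers: the opening, from -1 (shut) to 1 (fully open), then the shift along the tool's x, y, z in cm, then the turn, a rotation vector about the tool's x, y, z in degrees. A call has 1 to 10 rows; each row is the pose to reach, as a shift and turn from the pose commanded when the call began, along the tool's axes at that moment; what a row does not reach only later rows make up. A row lasts 1/8 s, in which the tool goes at most 62.5 mm and 10.7 degrees, less where a joint would pass 70% of its speed; a pose out of reach is approached as far as the arm can. A call with a gripper value outside its range is refused whole. The fingers move at their own pace and stop on an object; the grip force is fixed at half the most. Time passes only in rows, so rows that repeat a pose let the fingers close. It gives the time, the measured TCP pose, the force, the opening and the grip force at its end, in the units of the state.
- status.get_obs(): the state, without advancing time (a new reading comes with each control period).
- camera(name): name is "scene" or "top"; returns a dict with "frame" (384x512x3 uint8, blue, green, red), "depth" (384x512 float32, m along the optical axis (not along the pixel's ray), 0 where there is no reading), "fx", "fy", "cx", "cy" (pixels), "dist" ([k1, k2, p1, p2, k3] as OpenCV has them; the pictures are not rectified), "extrinsics" (4x4, takes a point from camera to world coordinates). Camera axes: x right, y down, z forward; pixel columns grow to the right and rows downward; lengths in m; the calibration is good to about 2 mm. A picture is of the moment at which its call begins.
- ctrl.hand_in(): hands the job in; it is judged then, once.
The state is a dict: "time_s": time; "q": joint angles; "dq": joint speeds; "joint_efforts": joint torques, N m; "eef_pos": TCP position; "eef_rot": TCP orientation; "wrist_force": force on the tool from outside, world axes, zero at the start; "torque": the same for the moment, N m; "opening": opening from 0.0 (shut) to 1.0 (fully open); "grasp_force": force on a finger pad.
Only numpy, scipy, OpenCV 4.12 (cv2) and the standard library are available. Lean on these libraries where they do the work, as an engineer would, in place of code of your own. Each camera call takes 0.05 s, during which the arm holds its last target. There are 200 camera calls.

TASK

Someone has piled the recycling into one tower. Take it apart from the top down, one thing at a time: stand the battery in the open well of the red battery box, then the white pot in the empty square part of the long grey caddy, then the glass jar in the square wooden tray, and last the steel tin in the round steel dish. Each must end upright, flat on the floor of its own place and let go, and do not knock over or shove away the tall blue bottle at the back.

Things in the scene. Friction and masses are not known exactly. Their poses are not given: they have to be found in the camera images.
- battery: Large round dry cell, upright, top of the tower: black cylinder with a copper band near its top, 33 mm diameter, 58 mm high plus a 3 mm steel nub on top. Loose, about 140 g. Origin: centre of its underside; z along its axis, up.
- pot: Small closed white plastic pot standing under the battery: body 41 mm diameter, its lid (from 32 to 44 mm above the underside) 44 mm diameter; 44 mm high. Loose, about 40 g. Origin: centre of its underside; z up.
- jar: Low clear glass jar with a brass-coloured lid, standing under the pot: glass 56 mm diameter up to 38 mm above the underside, narrowing to the lid of 54 mm diameter (from 40 to 52 mm); 52 mm high. Loose, about 150 g. Origin: centre of its underside; z up.
- tin: Empty steel tomato tin turned upside down, at the foot of the tower, standing on the shelf: 65 mm diameter, with 3 mm beads of 68 mm diameter at foot and top; 58 mm high, closed flat top. Loose, about 80 g. Origin: centre of its underside; z up.
- battery_box: Red plastic battery collection box, fixed, 110 mm long, 70 mm wide, with its sliding lid pushed back along +x. The open part is a square well of 52 by 52 mm, 8 mm deep: floor 22 mm and rim 30 mm above the shelf. Origin: on the shelf, under the centre of the open well; the lid (up to 38 mm above the shelf) covers x = +30 to +80 mm; the well's edges run along x and y.
- caddy: Long low grey plastic caddy, fixed, 108 by 70 mm. It has an empty square part of 63 by 63 mm, and beyond it along +x a narrow part already filled with two flat aluminium bottle tops (13 mm high). Floor 4 mm, rim 12 mm above the shelf. Origin: on the shelf, under the centre of the empty square part.
- wood_tray: Square plywood tray, fixed, 87 by 87 mm outside, 75 by 75 mm inside; floor 6 mm, rim 13 mm above the shelf. Origin: underside, at its centre; its edges run along x and y.
- dish: Round steel dish, fixed, 100 mm diameter outside, 92 mm inside; floor 4 mm, rim 12 mm above the shelf. Origin: underside, at its centre.
- blue_bottle: Blue plastic bottle with white cap, standing loose at the back, 64 mm diameter, 190 mm high; a bystander to be left standing where it is. Origin: centre of its underside. (Other bystanders: a flat brass-coloured lid, a white coat hook and a small flat carton lie between the places, all under 40 mm high; fixed crates and papers stand further back and to the sides.)
Not all that is in view belongs to the job. What is shaped like the caddy but green is not meant.

How it is judged:
On the way, in this order (a step that is already met when the one before it is completed fails the run):
1. the battery stands in the open well of the red box (horizontal distance between battery and battery_box below 0.015 m and z of battery in the frame of battery_box between 0.019 and 0.025 m and angle between battery's own z axis and vertical below 0.12 rad and linear speed of battery below 0.03 m/s and contact force between battery and the fingers below 0.05 N), for 0.2 s.
2. the white pot stands in the empty square part of the caddy (horizontal distance between pot and caddy below 0.015 m and z of pot in the frame of caddy between 0.001 and 0.007 m and angle between pot's own z axis and vertical below 0.12 rad and linear speed of pot below 0.03 m/s and contact force between pot and the fingers below 0.05 N), for 0.2 s.
3. the jar stands in the wooden tray (horizontal distance between jar and wood_tray below 0.015 m and z of jar in the frame of wood_tray between 0.003 and 0.009 m and angle between jar's own z axis and vertical below 0.12 rad and linear speed of jar below 0.03 m/s and contact force between jar and the fingers below 0.05 N), for 0.2 s.
4. the tin stands in the round steel dish (horizontal distance between tin and dish below 0.015 m and z of tin in the frame of dish between 0.001 and 0.007 m and angle between tin's own z axis and vertical below 0.12 rad and linear speed of tin below 0.03 m/s and contact force between tin and the fingers below 0.05 N), for 0.2 s.
At the end, for the whole second after the job is handed in: The battery is in the red box's well, the pot in the caddy's square part, the jar in the wooden tray and the tin in the round dish: each within 15 mm of the place's centre, its underside within 3 mm of the place's floor, upright within 0.12 rad, at rest and not held (all of step 1 and all of step 2 and all of step 3 and all of step 4); the robot touches nothing.
It fails at once if the blue bottle is knocked over or shoved more than 30 mm (angle between blue_bottle's own z axis and vertical above 0.4 rad or distance of blue_bottle from where it was at the start of the episode above 0.03 m).
It also fails if it takes over 120 s, if anything falls off the work surface, if the arm or the gripper's body presses on something with over 40 N, if the wrist force passes 120 N, or if a joint passes its speed limit or range.

## Working session

There is one attempt and no reset: what is moved stays moved. The work goes in short steps, Python scripts to look and compute and a shell command to move; the robot and the scene stay as the last step left them, time stands still between calls to the robot, and variables do not carry over. Pictures are saved under pics/ and viewed, at most 14 in all, crops included, and the job is handed in when it is done.

```bash
mkdir -p pics
cat > h.py <<'E'
import numpy as np, cv2, json
from bench import status, camera, ctrl
def grab(n):
    c=camera(n); np.savez('/tmp/'+n+'.npz',**{k:np.asarray(v) for k,v in c.items()}); return c
def load(n): return dict(np.load('/tmp/'+n+'.npz'))
def K(c): return np.array([[c['fx'],0,c['cx']],[0,c['fy'],c['cy']],[0,0,1]],float)
def ray(c,uv):
    p=cv2.undistortPoints(np.array(uv,float).reshape(-1,1,2),K(c),np.array(c['dist'],float)).reshape(-1,2)
    d=np.c_[p,np.ones(len(p))]@c['extrinsics'][:3,:3].T
    return c['extrinsics'][:3,3],d
def plane(c,uv,z):
    o,d=ray(c,uv); return o+d*((z-o[2])/d[:,2])[:,None]
def pts(c):
    h,w=c['depth'].shape; v,u=np.mgrid[:h,:w]
    o,d=ray(c,np.stack([u,v],-1)); return (o+d*c['depth'].reshape(-1,1)).reshape(h,w,3)
E
python3 - <<'E'
from h import *
for n in ('scene','top'):
    c=grab(n); cv2.imwrite(f'pics/{n}0.png',cv2.resize(c['frame'],(800,600),interpolation=cv2.INTER_CUBIC)); print(n,c['fx'],np.round(c['extrinsics'],3).tolist())
o=status.get_obs(); print(o)
E
```

```text
scene 358.07853569820855 [[-0.495, 0.745, -0.447, 1.025], [0.869, 0.433, -0.241, 0.228], [0.014, -0.508, -0.861, 0.874], [0.0, 0.0, 0.0, 1.0]]
top 396.6783813066731 [[0.015, -0.994, 0.106, 0.49], [-1.0, -0.015, -0.003, 0.005], [0.005, -0.106, -0.994, 1.216], [0.0, 0.0, 0.0, 1.0]]
{'time_s': 0.1, 'q': array([ 9.06726706e-01,  1.81431158e-01,  1.60788810e+00, -1.26626506e-05,
        1.35379882e+00, -2.06317074e-01]), 'dq': array([ 0.000146  , -0.00331756, -0.00245569,  0.0002379 ,  0.00155003,
       -0.00185649]), 'joint_efforts': array([-6.90129455e-04, -4.45878518e+01, -3.52234662e+01, -2.21111604e-04,
        4.19243370e-03,  1.07605015e-04]), 'eef_pos': array([0.25380365, 0.51541497, 0.23050388]), 'eef_rot': array([-3.15943479e-04,  2.26881847e-01,  9.73921992e-01, -6.94225888e-04]), 'wrist_force': array([ 0.76616415, -0.100596  , -1.19576536]), 'torque': array([ 0.03248845, -0.00151533,  0.02368189]), 'grasp_force': 0.0, 'opening': 1.0023393566126817}
```

View pics/scene0.png

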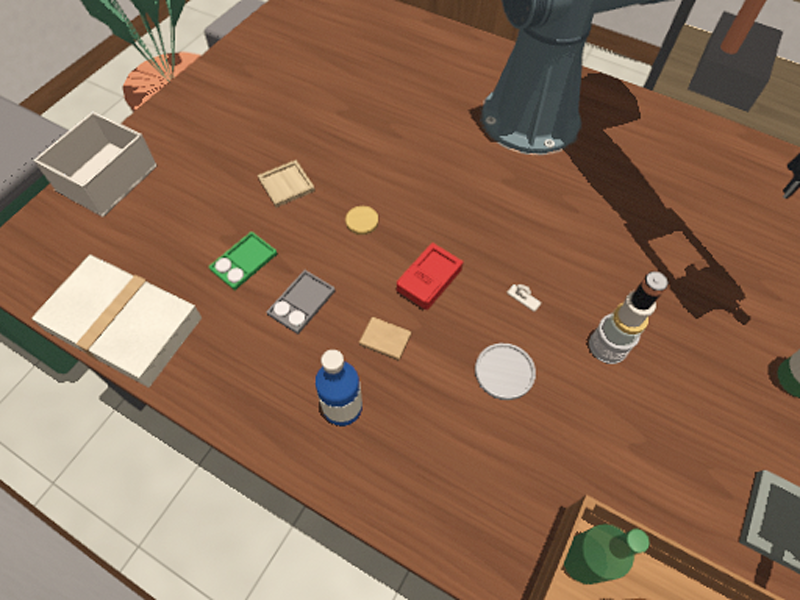

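View pics/top0.png

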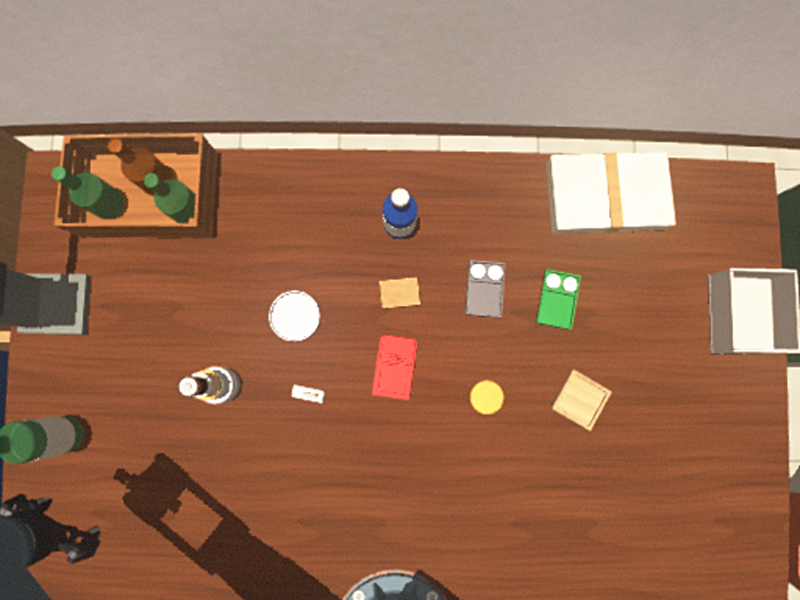

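Scene view: the tower has its battery top at about (655,285) and its foot at (610,345). The red box is at (430,275), the grey caddy (302,300), the wood tray (285,182), the dish (505,370) and the blue bottle (340,388).

Look-alikes:
- **Caddy:** the green one at (243,260) is the wrong colour. The grey one is meant.
- **Tray:** the carton at (385,337) is flat and not a tray. The grey bin at (95,160) and the crate at bottom right are not places for the job.
- **Dish:** the brass lid at (362,220) is the wrong colour.
- **Tower bottles:** the green bottles are not part of the tower.

Next I measure and make one close crop.

```bash
cat > m.py <<'E'
from h import *
t=load('top'); s=load('scene')
def mask(c,lo,hi,box,erode=0):
    hsv=cv2.cvtColor(c['frame'],cv2.COLOR_BGR2HSV); m=cv2.inRange(hsv,np.array(lo),np.array(hi))
    b=np.zeros_like(m); x0,y0,x1,y1=[int(v*.64) for v in box]; b[y0:y1,x0:x1]=1; return m*b
def rect(c,m,z):
    cs=max(cv2.findContours(m,cv2.RETR_EXTERNAL,cv2.CHAIN_APPROX_NONE)[0],key=cv2.contourArea)
    w=plane(c,cs.reshape(-1,2),z)[:,:2]; return cv2.minAreaRect((w*1000).astype(np.float32)),w
for nm,c,z,lo,hi,b in [
 ('box',t,.034,(0,150,80),(12,255,255),(360,325,430,410)),('boxS',s,.034,(0,150,80),(12,255,255),(390,240,470,310)),
 ('caddy',t,.012,(0,0,40),(179,70,255),(455,250,515,325)),('caddyS',s,.012,(0,0,40),(179,70,255),(260,265,340,335)),
 ('tray',t,.013,(10,40,130),(30,150,255),(545,360,620,440)),('trayS',s,.013,(10,40,130),(30,150,255),(250,155,320,210)),
 ('dish',t,.012,(0,0,90),(179,80,255),(260,280,330,350)),('dishS',s,.012,(0,0,90),(179,80,255),(465,335,545,405))]:
    m=mask(c,lo,hi,b); r,w=rect(c,m,z); P=pts(c)[m>0]; print(nm,np.round(r[0],1),np.round(r[1],1),round(r[2],1),'depthmean',np.round(P.mean(0),3),(m>0).sum())
# box height map: which end is low
m=mask(t,(0,150,80),(12,255,255),(360,325,430,410)); P=pts(t)[m>0]
print('box lid',P[P[:,2]>.034].mean(0).round(3),'well',P[P[:,2]<.026].mean(0).round(3))
# tower slices by depth
P=pts(s); b=np.zeros(P.shape[:2],bool); b[int(260*.64):int(375*.64),int(575*.64):int(680*.64)]=1
Q=P[b&(s['depth']>0)]
for z0,z1 in [(.005,.05),(.062,.095),(.1,.108),(.114,.14),(.143,.152),(.16,.205),(.209,.22)]:
    q=Q[(Q[:,2]>z0)&(Q[:,2]<z1)]; print(z0,len(q),q[:,:2].min(0).round(3),q[:,:2].max(0).round(3),np.median(q,0).round(3))
a=cv2.resize(s['frame'][160:245,360:445],(400,400),interpolation=cv2.INTER_CUBIC)
d=cv2.resize(t['frame'][150:280,225:400],(400,297),interpolation=cv2.INTER_CUBIC)
d2=np.zeros((400,400,3),np.uint8); d2[:297]=d
cv2.imwrite('pics/crop1.png',np.hstack([a,d2]))
E
python3 m.py
```

```text
box [506.3   6.8] [157.2 131.5] 0.9 depthmean [0.506 0.007 0.013] 2413
boxS [512.5  11.2] [ 81.5 127.2] 82.9 depthmean [0.51  0.01  0.028] 1073
caddy [ 662.1 -169.5] [ 71.3 108.8] 85.4 depthmean [ 0.661 -0.169  0.016] 806
caddyS [ 664.1 -167. ] [ 74.  111.4] 86.0 depthmean [ 0.665 -0.167  0.011] 909
tray [ 447.1 -357.9] [93.4 93. ] 60.6 depthmean [ 0.447 -0.358  0.013] 909
trayS [ 447.8 -362.7] [156.  142.4] 34.1 depthmean [ 0.443 -0.366  0.006] 1394
dish [602.2 204. ] [98.5 98.4] 1.6 depthmean [0.602 0.203 0.013] 867
dishS [604.3 205.7] [ 99.8 103. ] 75.3 depthmean [0.605 0.206 0.012] 1111
box lid [0.534 0.001 0.048] well [0.503 0.007 0.004]
0.005 247 [0.277 0.251] [0.519 0.412] [0.493 0.335 0.026]
0.062 164 [0.466 0.318] [0.496 0.373] [0.49 0.34 0.08]
0.1 51 [0.461 0.319] [0.495 0.372] [0.489 0.342 0.105]
0.114 107 [0.462 0.323] [0.492 0.362] [0.485 0.341 0.128]
0.143 40 [0.47  0.321] [0.49  0.362] [0.485 0.336 0.149]
0.16 183 [0.463 0.326] [0.484 0.359] [0.479 0.34  0.183]
0.209 140 [0.452 0.326] [0.484 0.36 ] [0.469 0.343 0.213]
```

View pics/crop1.png

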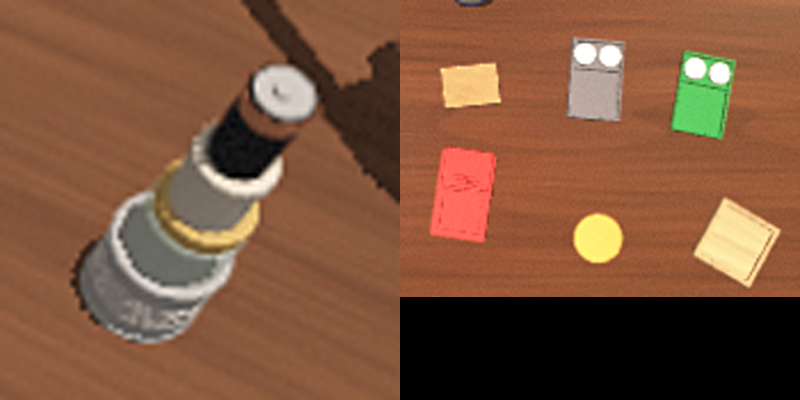

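The crop shows the tower upright (battery nub at crop (282,90)). The box's well is at the near end towards the robot (crop (462,220)), with the lid behind it. The grey caddy's empty square is on the near side, at crop (597,97). Now I refine the estimates.

```bash
cat > m2.py <<'E'
from m import *
print('----')
for nm,c,lo,hi,b,z in [('bat top S',s,(0,0,110),(179,70,255),(635,265,675,300),.212),('bat top T',t,(0,0,110),(179,70,255),(172,370,199,402),.212)]:
    m=mask(c,lo,hi,b); r,w=rect(c,m,z); print(nm,np.round(r[0],1),np.round(r[1],1),cv2.boundingRect(m))
for nm,c,z,b in [('boxT',t,.034,(360,325,430,410)),('boxS',s,.034,(390,240,470,310))]:
    m=mask(c,(0,200,150) if c is s else (0,200,150),(5,255,255),b); r,w=rect(c,m,z); print(nm,np.round(r[0],1),np.round(r[1],1),round(r[2],1),(m>0).sum())
m=mask(s,(12,30,120),(30,255,255),(255,155,318,207)); r,w=rect(s,m,.013); print('trayS',r)
# tin from top & jar etc: colours along row
for nm,c,z in [('tinT',t,.058)]:
    m=mask(c,(0,0,90),(179,80,255),(195,360,245,410)); r,w=rect(c,m,z); print(nm,r,w.min(0),w.max(0))
f=cv2.cvtColor(t['frame'],cv2.COLOR_BGR2HSV)
print(f[235,230:275].tolist())
E
python3 m2.py | sed -n '/----/,$p'
```

```text
----
bat top S [465.2 343.8] [31.2 27.1] (414, 174, 13, 12)
bat top T [466.8 341.9] [38.1 31.3] (114, 239, 13, 16)Traceback (most recent call last):
  File "m2.py", line 6, in <module>
    m=mask(c,(0,200,150) if c is s else (0,200,150),(5,255,255),b); r,w=rect(c,m,z); print(nm,np.round(r[0],1),np.round(r[1],1),round(r[2],1),(m>0).sum())
                                                                        ~~~~^^^^^^^
  File "m.py", line 7, in rect
    cs=max(cv2.findContours(m,cv2.RETR_EXTERNAL,cv2.CHAIN_APPROX_NONE)[0],key=cv2.contourArea)
ValueError: max() iterable argument is empty
```

```bash
python3 - <<'E' | sed -n '/----/,$p'
from m import *
print('----')
for nm,c,b in [('T',t,(360,325,430,410)),('S',s,(390,240,470,310))]:
    f=c['frame'].astype(int); red=((f[...,2]>1.9*f[...,1])&(f[...,2]>1.9*f[...,0])&(f[...,2]>110)).astype(np.uint8)*255
    f0=f[235,252] if nm=='T' else f[176,275]; print(f0)
    z=np.zeros_like(red); x0,y0,x1,y1=[int(v*.64) for v in b]; z[y0:y1,x0:x1]=red[y0:y1,x0:x1]
    rg=(f[...,2]-f[...,1])[y0:y1,x0:x1]; print(np.percentile(rg,[5,25,50,75,95]))
    z[y0:y1,x0:x1]=np.where(rg>(110),255,0)
    for h in (.03,.038):
        r,w=rect(c,z,h); print('box',nm,h,np.round(r[0],1),np.round(r[1],1),round(r[2],1),(z>0).sum(),np.round(cv2.boxPoints(r)).tolist())
    P=pts(c)[z>0]; print(P.mean(0).round(4))
m=mask(s,(14,30,120),(30,160,255),(255,158,318,205)); r,w=rect(s,m,.013); print('trayS',r,(m>0).sum())
E
```

```text
----
[ 96 109 255]
[ 62.  67.  71. 148. 158.]
box T 0.03 [506.    6.3] [ 72.  117.2] 82.3 951 [[443.0, -21.0], [559.0, -37.0], [569.0, 34.0], [453.0, 50.0]]
box T 0.038 [505.9   6.3] [ 71.6 116.5] 82.3 951 [[443.0, -21.0], [559.0, -37.0], [568.0, 34.0], [453.0, 50.0]]
[0.5054 0.0065 0.0303]
[ 64  68 218]
[ 46.  49.  51. 147. 151.]
box S 0.03 [505.    7.8] [ 70.3 113.8] 82.1 814 [[444.0, -19.0], [557.0, -35.0], [566.0, 35.0], [453.0, 50.0]]
box S 0.038 [509.9   9.9] [ 69.6 112.7] 82.1 814 [[449.0, -17.0], [561.0, -32.0], [571.0, 37.0], [459.0, 52.0]]
[0.5083 0.0085 0.0321]
trayS ((448.0643005371094, -354.5436096191406), (100.27275848388672, 89.67591857910156), 60.010955810546875) 603
```

```bash
cat > d.py <<'E'
import sys, numpy as np
from scipy.spatial.transform import Rotation as R
from bench import status
o=status.get_obs(); q=o['eef_rot']; r=R.from_quat([q[1],q[2],q[3],q[0]])
print('t',round(o['time_s'],2),'eef',o['eef_pos'].round(4),'op',round(float(o['opening']),3),'gf',round(float(o['grasp_force']),1),'F',o['wrist_force'].round(1),'tool z',r.as_matrix()[:,2].round(3),'y',r.as_matrix()[:,1].round(3))
for a in sys.argv[1:]:
    t=np.array(eval(a),float); print(a,'cm',(r.inv().apply(t-o['eef_pos'])*100).round(2))
E
python3 d.py "(.467,.343,.245)" "(.467,.343,.178)"
```

```text
t 0.1 eef [0.2538 0.5154 0.2305] op 1.002 gf 0.0 F [ 0.8 -0.1 -1.2] tool z [-0.001 -0.001 -1.   ] y [ 0.442  0.897 -0.001]
(.467,.343,.245) cm [-26.74  -6.05  -1.45]
(.467,.343,.178) cm [-26.75  -6.04   5.25]
```

```bash
python3 -m handwheel '[[[1,-4,-1,-1.5,0,0,0],[1,-8,-2,-1.5,0,0,0],[1,-12.5,-3,-1.5,0,0,0],[1,-17,-4,-1.5,0,0,0],[1,-21,-5,-1.5,0,0,0],[1,-24.5,-5.7,-1.5,0,0,0],[1,-26.7,-6,-1.5,0,0,0],[1,-26.7,-6,-1.5,0,0,0],[1,-26.7,-6,-1.5,0,0,0]]]'
python3 - <<'E'
from h import *
s=grab('scene');t=grab('top')
a=cv2.resize(s['frame'][120:245,340:465],(400,400),interpolation=cv2.INTER_CUBIC)
d=cv2.resize(t['frame'][190:290,80:180],(400,400),interpolation=cv2.INTER_CUBIC)
cv2.imwrite('pics/c2.png',np.hstack([a,d]))
E
python3 d.py "(.467,.343,.178)"
```

```text
time_s: 1.23
eef_pos: [0.4663, 0.3446, 0.246]
eef_rot: [-0.0, 0.227, 0.974, -0.0]
wrist_force: [0.0, 0.4, 0.3]
opening: 1.002
grasp_force: 0.0
t 1.32 eef [0.4662 0.3448 0.2462] op 1.0 gf 0.0 F [0.3 0.2 0.7] tool z [-0.  0. -1.] y [ 0.441  0.898 -0.   ]
(.467,.343,.178) cm [-0.16 -0.13  6.82]
```

View pics/c2.png

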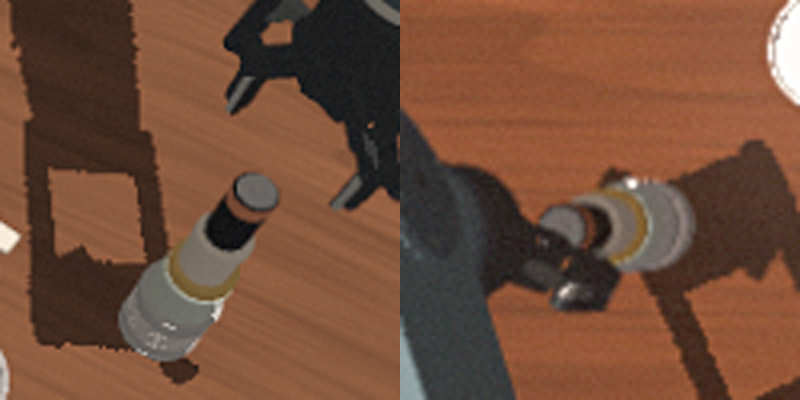

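The fingers (scene crop (240,95) and (345,190)) sit either side of and above the battery top (256,190), so I descend and grip.

```bash
python3 -m handwheel '[[[1,-0.1,-0.1,2,0,0,0],[1,-0.1,-0.1,4,0,0,0],[1,-0.1,-0.1,6,0,0,0],[1,-0.1,-0.1,6.8,0,0,0],[1,-0.1,-0.1,6.8,0,0,0],[0,-0.1,-0.1,6.8,0,0,0],[-0.2,-0.1,-0.1,6.8,0,0,0],[-0.4,-0.1,-0.1,6.8,0,0,0],[-0.6,-0.1,-0.1,6.8,0,0,0],[-1,-0.1,-0.1,6.8,0,0,0]]]'; python3 -m handwheel '[[[-1,0,0,0,0,0,0],[-1,0,0,0,0,0,0],[-1,0,0,0,0,0,0]]]'; python3 d.py
```

```text
time_s: 2.58
eef_pos: [0.468, 0.3428, 0.1791]
eef_rot: [0.001, 0.227, 0.974, 0.0]
wrist_force: [0.4, -0.7, 5.2]
opening: 0.373
grasp_force: 59.5
time_s: 2.95
eef_pos: [0.468, 0.3428, 0.1791]
eef_rot: [0.001, 0.227, 0.974, 0.0]
wrist_force: [-0.9, -1.1, 5.8]
opening: 0.373
grasp_force: 59.5
t 2.95 eef [0.468  0.3428 0.1791] op 0.373 gf 59.5 F [-0.9 -1.1  5.8] tool z [ 0.001  0.    -1.   ] y [0.442 0.897 0.001]
```

```bash
python3 -m handwheel '[[[-1,0,0,-0.3,0,0,0],[-1,0,0,-0.8,0,0,0],[-1,0,0,-2,0,0,0],[-1,0,0,-4,0,0,0],[-1,0,0,-6,0,0,0],[-1,0,0,-6,0,0,0]]]'
python3 - <<'E'
from h import *
s=grab('scene');t=grab('top')
a=cv2.resize(s['frame'][120:245,340:465],(400,400),interpolation=cv2.INTER_CUBIC)
d=cv2.resize(t['frame'][190:290,80:180],(400,400),interpolation=cv2.INTER_CUBIC)
cv2.imwrite('pics/c3.png',np.hstack([a,d]))
E
python3 d.py "(.482,.011,.24)"
```

```text
time_s: 3.7
eef_pos: [0.4687, 0.3432, 0.2407]
eef_rot: [0.002, 0.227, 0.974, 0.001]
wrist_force: [0.8, 0.3, -1.8]
opening: 0.37
grasp_force: 59.5
t 3.8 eef [0.4674 0.3426 0.2381] op 0.37 gf 59.5 F [-0.4 -0.6 -1.4] tool z [-0.  0. -1.] y [ 0.442  0.897 -0.   ]
(.482,.011,.24) cm [-15.96 -29.1   -0.19]
```

View pics/c3.png

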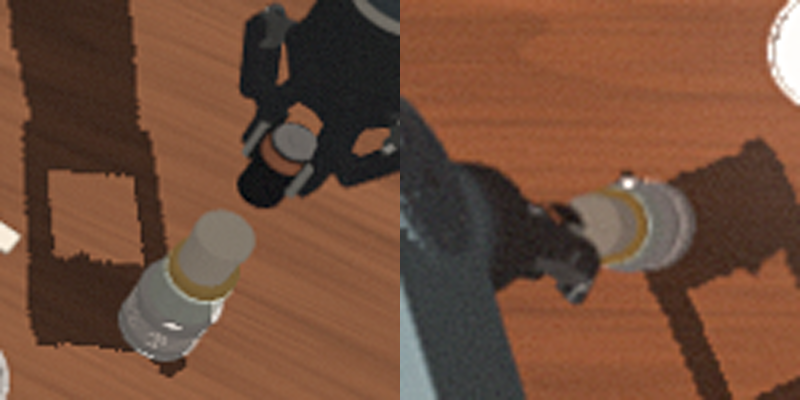

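The battery is held upright at (293,140) and the pot's top is bare at (225,235). Carrying it to the box.

```bash
python3 -m handwheel '[[[-1,-0.8,-1.5,0,0,0,0],[-1,-2.5,-4.5,0,0,0,0],[-1,-4.6,-8.5,0,0,0,0],[-1,-6.8,-12.5,0,0,0,0],[-1,-9,-16.5,0,0,0,0],[-1,-11.2,-20.5,0,0,0,0],[-1,-13.2,-24.2,0,0,0,0],[-1,-14.8,-27,0,0,0,0],[-1,-15.7,-28.6,0,0,0,0],[-1,-16,-29.1,0,0,0,0]]]'; python3 -m handwheel '[[[-1,0,0,2,0,0,0],[-1,0,0,5,0,0,0],[-1,0,0,8,0,0,0],[-1,0,0,11,0,0,0],[-1,0,0,13.5,0,0,0],[-1,0,0,14.5,0,0,0],[-1,0,0,14.5,0,0,0],[-1,0,0,14.5,0,0,0]]]'
python3 - <<'E'
from h import *
s=grab('scene');t=grab('top')
a=cv2.resize(s['frame'][110:210,225:325],(400,400),interpolation=cv2.INTER_CUBIC)
d=cv2.resize(t['frame'][190:270,210:290],(400,400),interpolation=cv2.INTER_CUBIC)
cv2.imwrite('pics/c4.png',np.hstack([a,d]))
E
python3 d.py "(.481,.011,.048)"
```

```text
time_s: 5.05
eef_pos: [0.4817, 0.0093, 0.2375]
eef_rot: [-0.001, 0.228, 0.974, -0.0]
wrist_force: [-0.4, 0.2, -2.3]
opening: 0.365
grasp_force: 59.8
time_s: 6.05
eef_pos: [0.4833, 0.0108, 0.0943]
eef_rot: [0.001, 0.227, 0.974, 0.0]
wrist_force: [0.7, 0.6, -1.1]
opening: 0.366
grasp_force: 59.7
t 6.15 eef [0.4833 0.0107 0.0944] op 0.369 gf 59.7 F [-0.7 -0.  -1.5] tool z [ 0.002 -0.    -1.   ] y [0.442 0.897 0.   ]
(.481,.011,.048) cm [ 0.23 -0.08  4.64]
```

View pics/c4.png

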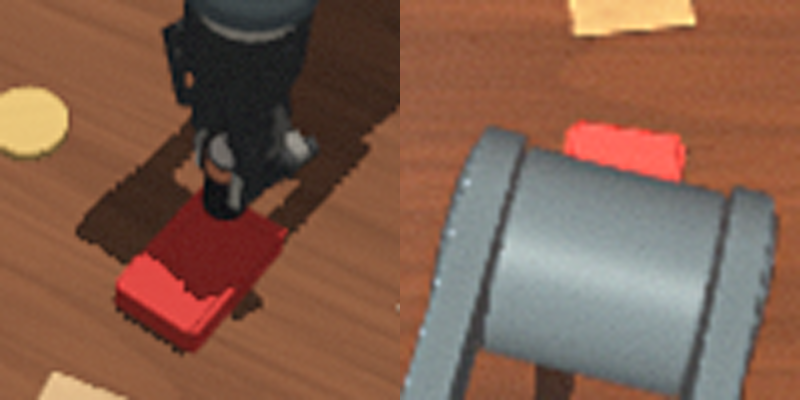

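The battery hangs upright over the near half of the red box (scene crop (222,205)). I lower it.

```bash
python3 -m handwheel '[[[-1,0.2,0,1.5,0,0,0],[-1,0.2,0,3,0,0,0],[-1,0.2,0,4,0,0,0],[-1,0.2,0,4.4,0,0,0],[-1,0.2,0,4.6,0,0,0],[-1,0.2,0,4.6,0,0,0]]]'; python3 -m handwheel '[[[-1,0,0,0.15,0,0,0],[-1,0,0,0.15,0,0,0]]]'
```

```text
time_s: 6.9
eef_pos: [0.481, 0.0117, 0.0475]
eef_rot: [0.0, 0.227, 0.974, -0.0]
wrist_force: [1.0, 0.1, -1.4]
opening: 0.368
grasp_force: 59.8
time_s: 7.15
eef_pos: [0.4813, 0.0116, 0.0471]
eef_rot: [0.001, 0.227, 0.974, -0.0]
wrist_force: [-4.1, 0.3, 8.8]
opening: 0.372
grasp_force: 60.8
```

```bash
python3 -m handwheel '[[[-0.1,0,0,0,0,0,0],[0.1,0,0,0,0,0,0],[0.4,0,0,0,0,0,0],[1,0,0,0,0,0,0],[1,0,0,0,0,0,0],[1,0,0,-0.5,0,0,0],[1,0,0,-3,0,0,0],[1,0,0,-8,0,0,0],[1,0,0,-14,0,0,0],[1,0,0,-19.2,0,0,0]]]';  python3 d.py "(.468,.343,.24)"
```

```text
time_s: 8.4
eef_pos: [0.4807, 0.0118, 0.2405]
eef_rot: [0.001, 0.227, 0.974, -0.0]
wrist_force: [0.9, 0.3, 0.7]
opening: 0.999
grasp_force: 0.0
t 8.4 eef [0.4807 0.0118 0.2405] op 0.999 gf 0.0 F [0.9 0.3 0.7] tool z [ 0.002 -0.    -1.   ] y [0.442 0.897 0.   ]
(.468,.343,.24) cm [15.78 29.15  0.03]
```

```bash
python3 -m handwheel '[[[1,0.8,1.5,0,0,0,0],[1,2.5,4.5,0,0,0,0],[1,4.6,8.5,0,0,0,0],[1,6.8,12.5,0,0,0,0],[1,9,16.5,0,0,0,0],[1,11.2,20.5,0,0,0,0],[1,13.2,24.2,0,0,0,0],[1,14.8,27.2,0,0,0,0],[1,15.8,29.1,0,0,0,0],[1,15.8,29.1,0,0,0,0]]]'
python3 - <<'E'
from h import *
s=grab('scene');t=grab('top')
a=cv2.resize(s['frame'][120:245,340:465],(400,400),interpolation=cv2.INTER_CUBIC)
d=cv2.resize(t['frame'][190:270,210:290],(400,400),interpolation=cv2.INTER_CUBIC)
cv2.imwrite('pics/c5.png',np.hstack([a,d]))
P=pts(s); f=s['frame'].astype(int)
Q=P[150:240,370:440].reshape(-1,3)
for z0,z1 in [(.02,.055),(.06,.095),(.1,.108),(.114,.14),(.143,.150),(.151,.158)]:
    q=Q[(Q[:,2]>z0)&(Q[:,2]<z1)&(abs(Q[:,0]-.475)<.06)&(abs(Q[:,1]-.343)<.05)]; print(z0,len(q),q[:,:2].min(0).round(3),q[:,:2].max(0).round(3))
Q=P[110:210,225:325].reshape(-1,3); q=Q[(Q[:,2]>.07)&(Q[:,2]<.1)]; print('bat',len(q),q.min(0).round(3),q.max(0).round(3),np.median(q,0).round(3))
E
python3 d.py "(.468,.343,.129)"
```

```text
time_s: 9.65
eef_pos: [0.4669, 0.3436, 0.2369]
eef_rot: [-0.001, 0.226, 0.974, -0.0]
wrist_force: [1.2, 0.5, 0.8]
opening: 1.002
grasp_force: 0.0
0.02 176 [0.463 0.312] [0.5   0.374]
0.06 193 [0.447 0.314] [0.5   0.376]
0.1 47 [0.462 0.32 ] [0.496 0.371]
0.114 109 [0.459 0.323] [0.489 0.368]
0.143 31 [0.467 0.321] [0.49  0.362]
0.151 244 [0.445 0.321] [0.489 0.366]
bat 118 [ 0.462 -0.003  0.07 ] [0.496 0.029 0.085] [0.483 0.014 0.081]
t 9.75 eef [0.4673 0.342  0.2372] op 1.001 gf 0.0 F [ 0.6 -0.7  0.2] tool z [-0.001 -0.001 -1.   ] y [ 0.442  0.897 -0.001]
(.468,.343,.129) cm [-0.02  0.13 10.82]
```

View pics/c5.png

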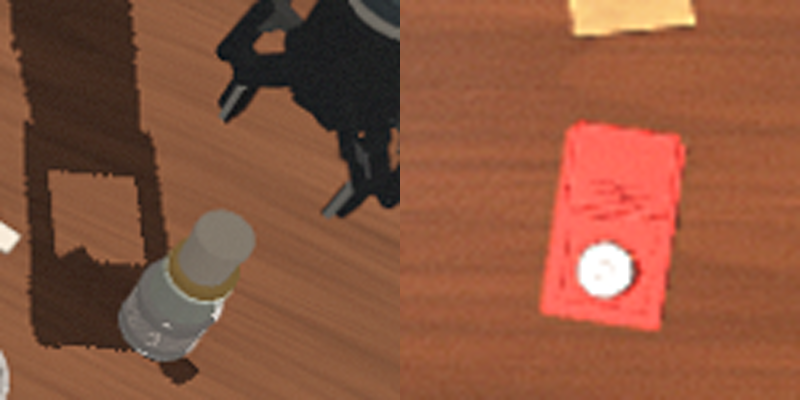

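The battery stands upright in the near well at top crop (605,270), and its top is at z≈0.081, which fits the well floor. The pot is undisturbed and centred between the fingers. Next is the pot.

```bash
python3 -m handwheel '[[[1,0,0,2,0,0,0],[1,0,0.1,5,0,0,0],[1,0,0.1,8,0,0,0],[1,0,0.1,10,0,0,0],[1,0,0.1,11.2,0,0,0],[1,0,0.1,11.3,0,0,0],[1,0,0.1,11.3,0,0,0]]]'; python3 -m handwheel '[[[0.3,0,0,0,0,0,0],[0.2,0,0,0,0,0,0],[0.1,0,0,0,0,0,0],[0,0,0,0,0,0,0],[-0.2,0,0,0,0,0,0],[-0.5,0,0,0,0,0,0],[-1,0,0,0,0,0,0],[-1,0,0,0,0,0,0]]]'; python3 d.py
```

```text
time_s: 10.62
eef_pos: [0.4687, 0.3435, 0.1257]
eef_rot: [0.001, 0.227, 0.974, 0.0]
wrist_force: [-0.6, -0.2, 0.1]
opening: 0.999
grasp_force: 0.0
time_s: 11.62
eef_pos: [0.4683, 0.3437, 0.1254]
eef_rot: [0.0, 0.227, 0.974, 0.0]
wrist_force: [-1.6, -0.6, 5.2]
opening: 0.492
grasp_force: 60.3
t 11.62 eef [0.4683 0.3437 0.1254] op 0.492 gf 60.3 F [-1.6 -0.6  5.2] tool z [ 0.001  0.    -1.   ] y [0.442 0.897 0.001]
```

```bash
python3 -m handwheel '[[[-1,0,0,-0.3,0,0,0],[-1,0,0,-0.8,0,0,0],[-1,0,0,-2,0,0,0],[-1,0,0,-4,0,0,0],[-1,0,0,-6,0,0,0],[-1,0,0,-6,0,0,0]]]';  python3 d.py "(.644,-.1665,.185)"
```

```text
time_s: 12.38
eef_pos: [0.4693, 0.3442, 0.1872]
eef_rot: [0.002, 0.227, 0.974, 0.001]
wrist_force: [0.6, 0.3, -0.9]
opening: 0.49
grasp_force: 60.7
t 12.38 eef [0.4693 0.3442 0.1872] op 0.49 gf 60.7 F [ 0.6  0.3 -0.9] tool z [ 0.004  0.002 -1.   ] y [0.442 0.897 0.003]
(.644,-.1665,.185) cm [-38.24 -38.09   0.2 ]
```

```bash
python3 -m handwheel '[[[-1,-1,-1,0,0,0,0],[-1,-3,-3,0,0,0,0],[-1,-5.5,-5.5,0,0,0,0],[-1,-8,-8,0,0,0,0],[-1,-10.5,-10.5,0,0,0,0],[-1,-13,-13,0,0,0,0],[-1,-15.5,-15.5,0,0,0,0],[-1,-18,-18,0,0,0,0],[-1,-20.5,-20.5,0,0,0,0],[-1,-23,-23,0,0,0,0]]]'; python3 -m handwheel '[[[-1,-2.5,-2.5,0,0,0,0],[-1,-5,-5,0,0,0,0],[-1,-7.5,-7.5,0,0,0,0],[-1,-10,-10,0,0,0,0],[-1,-12.5,-12.5,0,0,0,0],[-1,-14.2,-14,0,0,0,0],[-1,-15.2,-15,0,0,0,0],[-1,-15.2,-15,0,0,0,0],[-1,-15.2,-15,0,0,0,0]]]';  python3 d.py "(.644,-.1665,.045)" "(.644,-.1665,.02)"
```

```text
time_s: 13.62
eef_pos: [0.572, 0.0336, 0.1835]
eef_rot: [-0.001, 0.227, 0.974, -0.0]
wrist_force: [-0.1, -0.3, 0.2]
opening: 0.491
grasp_force: 60.7
time_s: 14.75
eef_pos: [0.6425, -0.1651, 0.1847]
eef_rot: [-0.0, 0.227, 0.974, 0.0]
wrist_force: [-0.7, 0.7, 0.2]
opening: 0.495
grasp_force: 60.7
t 14.75 eef [ 0.6425 -0.1651  0.1847] op 0.495 gf 60.7 F [-0.7  0.7  0.2] tool z [-0.001  0.001 -1.   ] y [0.441 0.897 0.   ]
(.644,-.1665,.045) cm [-0.21 -0.06 13.97]
(.644,-.1665,.02) cm [-0.21 -0.06 16.47]
```

```bash
python3 -m handwheel '[[[-1,-0.2,0,2,0,0,0],[-1,-0.2,0,5,0,0,0],[-1,-0.2,0,8,0,0,0],[-1,-0.2,0,11,0,0,0],[-1,-0.2,0,13,0,0,0],[-1,-0.2,0,14,0,0,0],[-1,-0.2,0,14,0,0,0],[-1,-0.2,0,14,0,0,0]]]'
python3 - <<'E'
from h import *
s=grab('scene')
a=cv2.resize(s['frame'][140:240,140:240],(500,500),interpolation=cv2.INTER_CUBIC)
cv2.imwrite('pics/c6.png',a)
E
python3 d.py "(.644,-.1665,.02)"
```

```text
time_s: 15.75
eef_pos: [0.6455, -0.1674, 0.0461]
eef_rot: [0.001, 0.227, 0.974, -0.0]
wrist_force: [-0.6, -0.2, -0.4]
opening: 0.494
grasp_force: 60.7
t 15.8 eef [ 0.6455 -0.1675  0.0463] op 0.493 gf 60.7 F [-0.2 -0.3 -0.9] tool z [ 0.002 -0.001 -1.   ] y [0.442 0.897 0.   ]
(.644,-.1665,.02) cm [0.18 0.02 2.62]
```

View pics/c6.png

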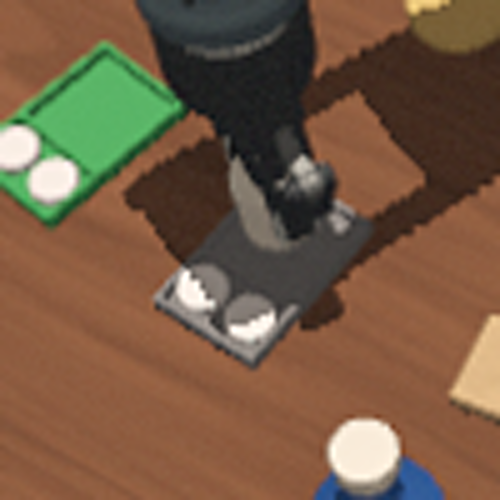

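The pot hangs over the grey caddy's empty square at crop (270,235), clear of the bottle tops at (225,300). I lower it.

```bash
python3 -m handwheel '[[[-1,0.1,0,1,0,0,0],[-1,0.1,0,1.8,0,0,0],[-1,0.1,0,2.3,0,0,0],[-1,0.1,0,2.5,0,0,0],[-1,0.1,0,2.5,0,0,0]]]'; python3 -m handwheel '[[[-1,0,0,0.15,0,0,0],[-1,0,0,0.15,0,0,0]]]'
```

```text
time_s: 16.42
eef_pos: [0.6437, -0.1666, 0.0198]
eef_rot: [0.0, 0.227, 0.974, -0.0]
wrist_force: [0.1, -0.4, -0.0]
opening: 0.495
grasp_force: 60.8
time_s: 16.68
eef_pos: [0.644, -0.1668, 0.0194]
eef_rot: [0.0, 0.227, 0.974, -0.0]
wrist_force: [-2.9, 0.5, 6.2]
opening: 0.491
grasp_force: 61.2
```

Contact is at the expected height. Release, rise and go back.

```bash
python3 -m handwheel '[[[0.1,0,0,0,0,0,0],[0.3,0,0,0,0,0,0],[0.6,0,0,0,0,0,0],[1,0,0,0,0,0,0],[1,0,0,0,0,0,0],[1,0,0,-0.5,0,0,0],[1,0,0,-3,0,0,0],[1,0,0,-8,0,0,0],[1,0,0,-13,0,0,0],[1,0,0,-16,0,0,0]]]';  python3 d.py "(.468,.343,.18)"
```

```text
time_s: 17.92
eef_pos: [0.6448, -0.1671, 0.1823]
eef_rot: [0.002, 0.227, 0.974, -0.0]
wrist_force: [-0.5, -0.2, -0.2]
opening: 1.002
grasp_force: 0.0
t 17.93 eef [ 0.6448 -0.1671  0.1823] op 1.002 gf 0.0 F [-0.5 -0.2 -0.2] tool z [ 0.004 -0.002 -1.   ] y [0.442 0.897 0.   ]
(.468,.343,.18) cm [38.4  37.95  0.06]
```

```bash
python3 -m handwheel '[[[1,1.5,1.5,0,0,0,0],[1,4,4,0,0,0,0],[1,7,7,0,0,0,0],[1,10,10,0,0,0,0],[1,13,13,0,0,0,0],[1,16,16,0,0,0,0],[1,19,19,0,0,0,0],[1,22,22,0,0,0,0],[1,25,25,0,0,0,0],[1,28,28,0,0,0,0]]]'; python3 -m handwheel '[[[1,3,3,0,0,0,0],[1,6,6,0,0,0,0],[1,8.5,8.2,0,0,0,0],[1,10,9.6,0,0,0,0],[1,10.4,10,0,0,0,0],[1,10.4,10,0,0,0,0],[1,10.4,10,0,0,0,0]]]'
python3 - <<'E'
from h import *
s=grab('scene');t=grab('top')
a=cv2.resize(s['frame'][120:245,340:465],(400,400),interpolation=cv2.INTER_CUBIC)
d=cv2.resize(t['frame'][150:230,280:360],(400,400),interpolation=cv2.INTER_CUBIC)
cv2.imwrite('pics/c7.png',np.hstack([a,d]))
P=pts(s)
Q=P[150:240,370:440].reshape(-1,3)
for z0,z1 in [(.02,.055),(.06,.095),(.1,.107),(.107,.115)]:
    q=Q[(Q[:,2]>z0)&(Q[:,2]<z1)&(abs(Q[:,0]-.475)<.06)&(abs(Q[:,1]-.343)<.05)]; print(z0,len(q),q[:,:2].min(0).round(3),q[:,:2].max(0).round(3))
Q=P[140:240,140:240].reshape(-1,3); q=Q[(Q[:,2]>.04)&(Q[:,2]<.1)&(Q[:,0]<.7)]; print('pot',len(q),q.min(0).round(3),q.max(0).round(3),np.median(q,0).round(3))
E
python3 d.py "(.468,.343,.069)"
```

```text
time_s: 19.18
eef_pos: [0.5137, 0.2101, 0.1766]
eef_rot: [-0.001, 0.227, 0.974, -0.0]
wrist_force: [-0.0, 0.4, -0.6]
opening: 1.001
grasp_force: 0.0
time_s: 20.05
eef_pos: [0.4676, 0.343, 0.1782]
eef_rot: [0.0, 0.228, 0.974, -0.0]
wrist_force: [-0.2, 0.3, -0.6]
opening: 1.0
grasp_force: 0.0
0.02 179 [0.462 0.311] [0.5   0.374]
0.06 192 [0.448 0.312] [0.498 0.376]
0.1 30 [0.461 0.319] [0.494 0.371]
0.107 330 [0.441 0.32 ] [0.495 0.372]
pot 191 [ 0.621 -0.188  0.041] [ 0.664 -0.145  0.054] [ 0.644 -0.165  0.049]
t 20.15 eef [0.4676 0.3431 0.1783] op 0.997 gf 0.0 F [0.2 1.1 0.2] tool z [ 0. -0. -1.] y [ 0.443  0.896 -0.   ]
(.468,.343,.069) cm [-4.000e-02  1.000e-02  1.093e+01]
```

View pics/c7.png

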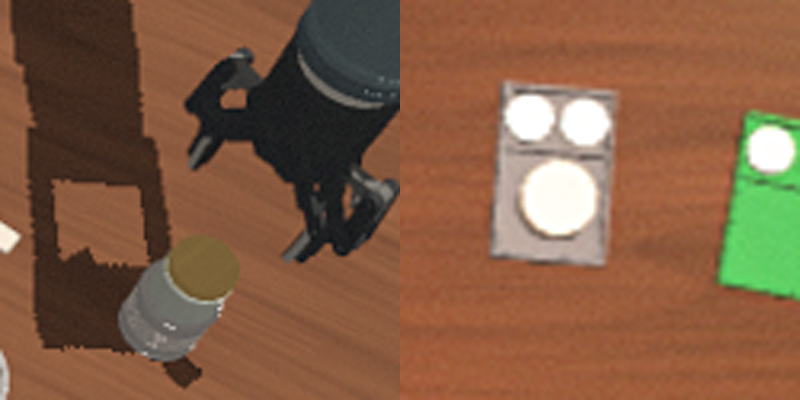

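The pot stands in the caddy square at top crop (560,198), with its top at z≈0.049. The jar is untouched, centred at (0.468, 0.345). Next is the jar.

```bash
python3 -m handwheel '[[[1,0,0,2,0,0,0],[1,0,0.1,5,0,0,0],[1,0,0.1,8,0,0,0],[1,0,0.1,10,0,0,0],[1,0,0.1,11.3,0,0,0],[1,0,0.1,11.5,0,0,0],[1,0,0.1,11.5,0,0,0]]]'; python3 -m handwheel '[[[0.6,0,0,0,0,0,0],[0.5,0,0,0,0,0,0],[0.4,0,0,0,0,0,0],[0.3,0,0,0,0,0,0],[0.2,0,0,0,0,0,0],[-0.2,0,0,0,0,0,0],[-1,0,0,0,0,0,0],[-1,0,0,0,0,0,0]]]'; python3 d.py
```

```text
time_s: 21.02
eef_pos: [0.4682, 0.3451, 0.064]
eef_rot: [0.0, 0.227, 0.974, 0.0]
wrist_force: [0.1, -0.4, -0.3]
opening: 1.005
grasp_force: 0.0
time_s: 22.02
eef_pos: [0.4679, 0.3451, 0.064]
eef_rot: [0.0, 0.227, 0.974, 0.0]
wrist_force: [-0.3, -0.6, 4.7]
opening: 0.641
grasp_force: 63.4
t 22.02 eef [0.4679 0.3451 0.064 ] op 0.641 gf 63.4 F [-0.3 -0.6  4.7] tool z [ 0.001  0.    -1.   ] y [0.442 0.897 0.001]
```

```bash
python3 -m handwheel '[[[-1,0,0,-0.3,0,0,0],[-1,0,0,-0.8,0,0,0],[-1,0,0,-2.5,0,0,0],[-1,0,0,-5,0,0,0],[-1,0,0,-7.5,0,0,0],[-1,0,0,-10,0,0,0],[-1,0,0,-12,0,0,0],[-1,0,0,-12,0,0,0],[-1,0,0,-12,0,0,0]]]';  python3 d.py "(.447,-.358,.184)"
```

```text
time_s: 23.15
eef_pos: [0.4672, 0.3447, 0.1829]
eef_rot: [-0.0, 0.227, 0.974, -0.0]
wrist_force: [-0.3, -0.6, -1.8]
opening: 0.637
grasp_force: 63.5
t 23.15 eef [0.4672 0.3447 0.1829] op 0.637 gf 63.5 F [-0.3 -0.6 -1.8] tool z [-0.001 -0.    -1.   ] y [ 0.442  0.897 -0.001]
(.447,-.358,.184) cm [-29.25 -63.92  -0.09]
```

```bash
python3 -m handwheel '[[[-1,-0.7,-1.5,0,0,0,0],[-1,-2.1,-4.5,0,0,0,0],[-1,-3.7,-8,0,0,0,0],[-1,-5.3,-11.5,0,0,0,0],[-1,-6.9,-15,0,0,0,0],[-1,-8.5,-18.5,0,0,0,0],[-1,-10.1,-22,0,0,0,0],[-1,-11.7,-25.5,0,0,0,0],[-1,-13.3,-29,0,0,0,0],[-1,-14.9,-32.5,0,0,0,0]]]'; python3 -m handwheel '[[[-1,-1.6,-3.5,0,0,0,0],[-1,-3.2,-7,0,0,0,0],[-1,-4.8,-10.5,0,0,0,0],[-1,-6.4,-14,0,0,0,0],[-1,-8,-17.5,0,0,0,0],[-1,-9.6,-21,0,0,0,0],[-1,-11.2,-24.5,0,0,0,0],[-1,-12.6,-27.5,0,0,0,0],[-1,-13.7,-30,0,0,0,0],[-1,-14.3,-31.4,0,0,0,0]]]'; python3 -m handwheel '[[[-1,0,0,0,0,0,0],[-1,0,0,0,0,0,0]]]'; python3 d.py "(.447,-.3585,.04)" "(.447,-.3585,.012)"
```

```text
time_s: 24.4
eef_pos: [0.4563, -0.0143, 0.1825]
eef_rot: [-0.001, 0.227, 0.974, -0.0]
wrist_force: [1.0, 0.5, -0.7]
opening: 0.638
grasp_force: 63.6
time_s: 25.65
eef_pos: [0.4457, -0.3586, 0.1823]
eef_rot: [-0.001, 0.228, 0.974, 0.0]
wrist_force: [-0.3, 0.3, -1.6]
opening: 0.638
grasp_force: 63.6
time_s: 25.9
eef_pos: [0.4468, -0.3563, 0.1829]
eef_rot: [-0.0, 0.227, 0.974, 0.0]
wrist_force: [-0.9, -0.1, -1.9]
opening: 0.636
grasp_force: 63.6
t 25.9 eef [ 0.4468 -0.3563  0.1829] op 0.636 gf 63.6 F [-0.9 -0.1 -1.9] tool z [-0.001  0.001 -1.   ] y [0.442 0.897 0.001]
(.447,-.3585,.04) cm [-0.12 -0.2  14.29]
(.447,-.3585,.012) cm [-0.13 -0.2  17.09]
```

```bash
python3 -m handwheel '[[[-1,-0.1,-0.2,2,0,0,0],[-1,-0.1,-0.2,5,0,0,0],[-1,-0.1,-0.2,8,0,0,0],[-1,-0.1,-0.2,11,0,0,0],[-1,-0.1,-0.2,13,0,0,0],[-1,-0.1,-0.2,14.2,0,0,0],[-1,-0.1,-0.2,14.2,0,0,0],[-1,-0.1,-0.2,14.2,0,0,0]]]'
python3 - <<'E'
from h import *
s=grab('scene')
a=cv2.resize(s['frame'][70:150,140:240],(500,400),interpolation=cv2.INTER_CUBIC)
cv2.imwrite('pics/c8.png',a)
E
python3 d.py "(.447,-.3585,.012)"
```

```text
time_s: 26.9
eef_pos: [0.4477, -0.3603, 0.0424]
eef_rot: [0.001, 0.227, 0.974, -0.001]
wrist_force: [-0.6, 0.0, -2.2]
opening: 0.636
grasp_force: 63.6
t 26.95 eef [ 0.4477 -0.3603  0.0425] op 0.64 gf 63.6 F [-0.1 -0.3 -1.2] tool z [ 0.001 -0.002 -1.   ] y [ 0.442  0.897 -0.001]
(.447,-.3585,.012) cm [0.15 0.14 3.05]
```

View pics/c8.png

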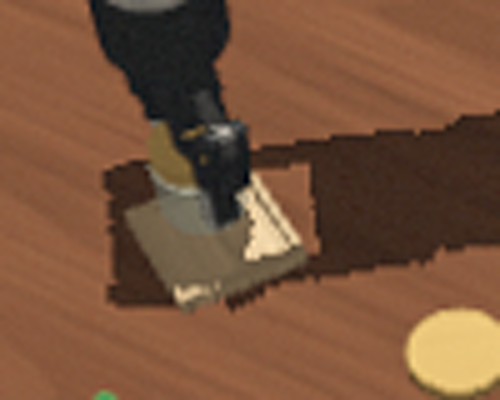

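The jar is above the tray: its glass foot is at crop (200,225), while the tray's centre is near (215,245), consistent with the 3 cm height still to go. I lower it.

```bash
python3 -m handwheel '[[[-1,0.1,0.1,1,0,0,0],[-1,0.1,0.1,2.2,0,0,0],[-1,0.1,0.1,2.8,0,0,0],[-1,0.1,0.1,3,0,0,0],[-1,0.1,0.1,3,0,0,0]]]'; python3 -m handwheel '[[[-1,0,0,0.15,0,0,0],[-1,0,0,0.15,0,0,0]]]'
```

```text
time_s: 27.58
eef_pos: [0.446, -0.3576, 0.012]
eef_rot: [-0.001, 0.227, 0.974, 0.001]
wrist_force: [-5.3, 5.6, 13.5]
opening: 0.641
grasp_force: 64.9
time_s: 27.82
eef_pos: [0.446, -0.3576, 0.0119]
eef_rot: [-0.001, 0.227, 0.974, 0.001]
wrist_force: [-10.9, 9.4, 26.9]
opening: 0.638
grasp_force: 66.3
```

```bash
python3 -m handwheel '[[[-1,0,0,-0.15,0,0,0],[-1,0,0,-0.2,0,0,0],[0.4,0,0,-0.2,0,0,0],[0.6,0,0,-0.2,0,0,0],[1,0,0,-0.2,0,0,0],[1,0,0,-0.2,0,0,0],[1,0,0,-1,0,0,0],[1,0,0,-4,0,0,0],[1,0,0,-9,0,0,0],[1,0,0,-14,0,0,0]]]';  python3 d.py "(.468,.345,.15)"
```

```text
time_s: 29.08
eef_pos: [0.4465, -0.3581, 0.1516]
eef_rot: [-0.0, 0.227, 0.974, 0.0]
wrist_force: [0.3, -0.4, -0.5]
opening: 1.002
grasp_force: 0.0
t 29.07 eef [ 0.4465 -0.3581  0.1516] op 1.002 gf 0.0 F [ 0.3 -0.4 -0.5] tool z [-0.  0. -1.] y [0.442 0.897 0.   ]
(.468,.345,.15) cm [29.15 64.02  0.16]
```

```bash
python3 -m handwheel '[[[1,0.7,1.5,0,0,0,0],[1,2.1,4.5,0,0,0,0],[1,3.7,8,0,0,0,0],[1,5.3,11.5,0,0,0,0],[1,6.9,15,0,0,0,0],[1,8.5,18.5,0,0,0,0],[1,10.1,22,0,0,0,0],[1,11.7,25.5,0,0,0,0],[1,13.3,29,0,0,0,0],[1,14.9,32.5,0,0,0,0]]]'; python3 -m handwheel '[[[1,1.6,3.5,0,0,0,0],[1,3.2,7,0,0,0,0],[1,4.8,10.5,0,0,0,0],[1,6.4,14,0,0,0,0],[1,8,17.5,0,0,0,0],[1,9.6,21,0,0,0,0],[1,11.2,24.5,0,0,0,0],[1,12.6,27.7,0,0,0,0],[1,13.7,30.3,0,0,0,0],[1,14.2,31.5,0,0,0,0]]]'; python3 -m handwheel '[[[1,0,0,0,0,0,0],[1,0,0,0,0,0,0]]]' | head -2;  python3 - <<'E'
from h import *
s=grab('scene');t=grab('top')
a=cv2.resize(s['frame'][120:245,340:465],(400,400),interpolation=cv2.INTER_CUBIC)
d=cv2.resize(t['frame'][215:295,330:410],(400,400),interpolation=cv2.INTER_CUBIC)
cv2.imwrite('pics/c9.png',np.hstack([a,d]))
P=pts(s)
Q=P[150:240,370:440].reshape(-1,3)
for z0,z1 in [(.01,.05),(.052,.066)]:
    q=Q[(Q[:,2]>z0)&(Q[:,2]<z1)&(abs(Q[:,0]-.475)<.06)&(abs(Q[:,1]-.343)<.05)]; print(z0,len(q),q[:,:2].min(0).round(3),q[:,:2].max(0).round(3))
Q=P[70:150,140:240].reshape(-1,3); q=Q[(Q[:,2]>.05)&(Q[:,2]<.1)&(Q[:,0]<.7)]; print('jar',len(q),q.min(0).round(3),q.max(0).round(3),np.median(q,0).round(3))
E
python3 d.py "(.467,.344,.01)"
```

```text
time_s: 30.32
eef_pos: [0.4557, 0.0008, 0.1492]
eef_rot: [-0.0, 0.227, 0.974, 0.0]
wrist_force: [0.6, 0.2, 0.7]
opening: 1.0
grasp_force: 0.0
time_s: 31.58
eef_pos: [0.4674, 0.3456, 0.149]
eef_rot: [-0.001, 0.226, 0.974, -0.0]
wrist_force: [-0.1, -0.5, -0.2]
opening: 1.0
grasp_force: 0.0
time_s: 31.82
eef_pos: [0.4682, 0.3435, 0.1495]
0.01 199 [0.463 0.311] [0.499 0.374]
0.052 479 [0.431 0.311] [0.5   0.376]
jar 208 [ 0.421 -0.384  0.05 ] [ 0.474 -0.329  0.063] [ 0.449 -0.355  0.059]
t 31.93 eef [0.4685 0.3435 0.1497] op 0.999 gf 0.0 F [0.5 0.1 0.4] tool z [-0. -0. -1.] y [ 0.443  0.897 -0.   ]
(.467,.344,.01) cm [ 1.600e-01 -1.000e-02  1.397e+01]
```

View pics/c9.png

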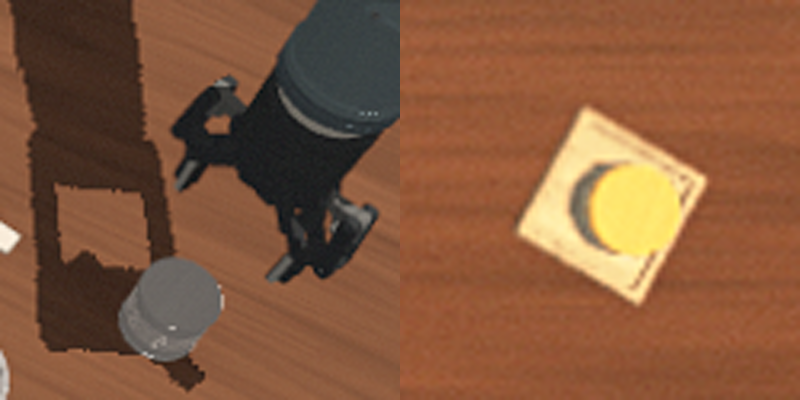

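The jar stands in the tray at top crop (620,208), lid top at z≈0.059, centre about (0.448,-0.357). The tin is alone, centred at (0.466, 0.3435). Next is the tin.

```bash
python3 -m handwheel '[[[1,0.1,0,2,0,0,0],[1,0.1,0,5,0,0,0],[1,0.1,0,8,0,0,0],[1,0.1,0,11,0,0,0],[1,0.1,0,13,0,0,0],[1,0.1,0,14,0,0,0],[1,0.1,0,14,0,0,0]]]'; python3 -m handwheel '[[[0.7,0,0,0,0,0,0],[0.6,0,0,0,0,0,0],[0.5,0,0,0,0,0,0],[0.3,0,0,0,0,0,0],[-0.2,0,0,0,0,0,0],[-1,0,0,0,0,0,0],[-1,0,0,0,0,0,0]]]'; python3 -m handwheel '[[[-1,0,0,-0.3,0,0,0],[-1,0,0,-0.8,0,0,0],[-1,0,0,-2.5,0,0,0],[-1,0,0,-5,0,0,0],[-1,0,0,-7,0,0,0],[-1,0,0,-7,0,0,0],[-1,0,0,-7,0,0,0]]]';python3 d.py "(.603,.205,.082)"
```

```text
time_s: 32.8
eef_pos: [0.4675, 0.3447, 0.0096]
eef_rot: [-0.0, 0.227, 0.974, -0.0]
wrist_force: [-0.3, -0.7, 0.5]
opening: 1.004
grasp_force: 0.0
time_s: 33.67
eef_pos: [0.4683, 0.3452, 0.011]
eef_rot: [0.001, 0.227, 0.974, 0.0]
wrist_force: [-1.3, -1.0, 6.4]
opening: 0.751
grasp_force: 66.5
time_s: 34.55
eef_pos: [0.4671, 0.3447, 0.0794]
eef_rot: [-0.0, 0.227, 0.974, -0.0]
wrist_force: [0.1, -0.6, -2.4]
opening: 0.752
grasp_force: 68.0
t 34.55 eef [0.4671 0.3447 0.0794] op 0.752 gf 68.0 F [ 0.1 -0.6 -2.4] tool z [-0.001 -0.    -1.   ] y [ 0.442  0.897 -0.001]
(.603,.205,.082) cm [-18.36  -6.53  -0.26]
```

```bash
python3 -m handwheel '[[[-1,-1,-0.4,0,0,0,0],[-1,-3.4,-1.2,0,0,0,0],[-1,-6,-2.1,0,0,0,0],[-1,-8.8,-3.1,0,0,0,0],[-1,-11.6,-4.1,0,0,0,0],[-1,-14.4,-5.1,0,0,0,0],[-1,-16.8,-6,0,0,0,0],[-1,-18.3,-6.5,0,0,0,0],[-1,-18.3,-6.5,0,0,0,0],[-1,-18.3,-6.5,0,0,0,0]]]'; python3 -m handwheel '[[[-1,0,0,1,0,0,0],[-1,0,0,2,0,0,0],[-1,0,0,3,0,0,0],[-1,0,0,3.5,0,0,0],[-1,0,0,3.5,0,0,0]]]'
python3 - <<'E'
from h import *
s=grab('scene')
a=cv2.resize(s['frame'][180:270,270:370],(500,450),interpolation=cv2.INTER_CUBIC)
cv2.imwrite('pics/c10.png',a)
E
python3 d.py "(.603,.205,.015)"
```

```text
time_s: 35.8
eef_pos: [0.6023, 0.2063, 0.0795]
eef_rot: [-0.0, 0.227, 0.974, -0.0]
wrist_force: [0.2, 0.2, -1.6]
opening: 0.745
grasp_force: 68.0
time_s: 36.42
eef_pos: [0.6025, 0.2057, 0.044]
eef_rot: [-0.001, 0.227, 0.974, -0.0]
wrist_force: [0.4, 0.6, -1.5]
opening: 0.747
grasp_force: 68.0
t 36.48 eef [0.603  0.2057 0.0446] op 0.749 gf 68.0 F [ 0.7  0.3 -1.5] tool z [-0. -0. -1.] y [ 0.442  0.897 -0.   ]
(.603,.205,.015) cm [-0.03 -0.06  2.96]
```

View pics/c10.png

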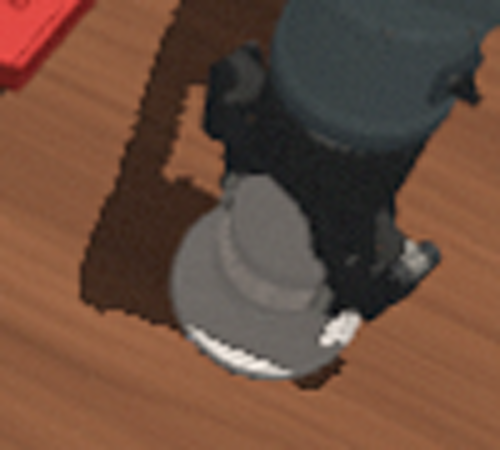

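The tin (crop (275,235)) hangs level over the dish (centre near (260,285)). I lower it and release.

```bash
python3 -m handwheel '[[[-1,0,0,1,0,0,0],[-1,0,0,2.2,0,0,0],[-1,0,0,2.7,0,0,0],[-1,0,0,2.9,0,0,0],[-1,0,0,2.9,0,0,0]]]'; python3 -m handwheel '[[[-1,0,0,0.15,0,0,0],[-1,0,0,0.15,0,0,0]]]'
```

```text
time_s: 37.1
eef_pos: [0.6031, 0.2057, 0.0158]
eef_rot: [0.0, 0.227, 0.974, 0.0]
wrist_force: [0.7, -0.6, -1.3]
opening: 0.75
grasp_force: 68.1
time_s: 37.35
eef_pos: [0.6036, 0.2058, 0.015]
eef_rot: [0.001, 0.227, 0.974, 0.0]
wrist_force: [-0.5, 0.2, 3.9]
opening: 0.751
grasp_force: 68.0
```

```bash
python3 -m handwheel '[[[0.6,0,0,0,0,0,0],[0.8,0,0,0,0,0,0],[1,0,0,0,0,0,0],[1,0,0,0,0,0,0],[1,0,0,0,0,0,0],[1,0,0,-1,0,0,0],[1,0,0,-4,0,0,0],[1,0,0,-9,0,0,0],[1,0,0,-14,0,0,0],[1,0,0,-14,0,0,0]]]'; python3 -m handwheel '[[[1,3,2,0,0,0,0],[1,7,5,0,0,0,0],[1,11,8,0,0,0,0],[1,15,11,0,0,0,0],[1,18,14,0,0,0,0],[1,20,16,0,0,0,0],[1,20,16,0,0,0,0]]]'
python3 - <<'E'
from h import *
s=grab('scene')
cv2.imwrite('pics/end.png',cv2.resize(s['frame'],(800,600),interpolation=cv2.INTER_CUBIC))
P=pts(s)[150:280,270:370].reshape(-1,3); q=P[(P[:,2]>.055)&(P[:,2]<.07)&(abs(P[:,0]-.603)<.06)&(abs(P[:,1]-.205)<.06)]
print('tin',len(q),q.min(0).round(3),q.max(0).round(3),np.median(q,0).round(3))
E
```

```text
time_s: 38.6
eef_pos: [0.6066, 0.2063, 0.161]
eef_rot: [0.005, 0.227, 0.974, 0.002]
wrist_force: [0.3, -0.3, -0.4]
opening: 1.0
grasp_force: 0.0
time_s: 39.48
eef_pos: [0.4927, 0.4392, 0.1535]
eef_rot: [-0.0, 0.225, 0.974, -0.0]
wrist_force: [1.1, -0.8, 0.3]
opening: 1.002
grasp_force: 0.0
tin 521 [0.568 0.174 0.056] [0.635 0.239 0.068] [0.603 0.206 0.063]
```

View pics/end.png

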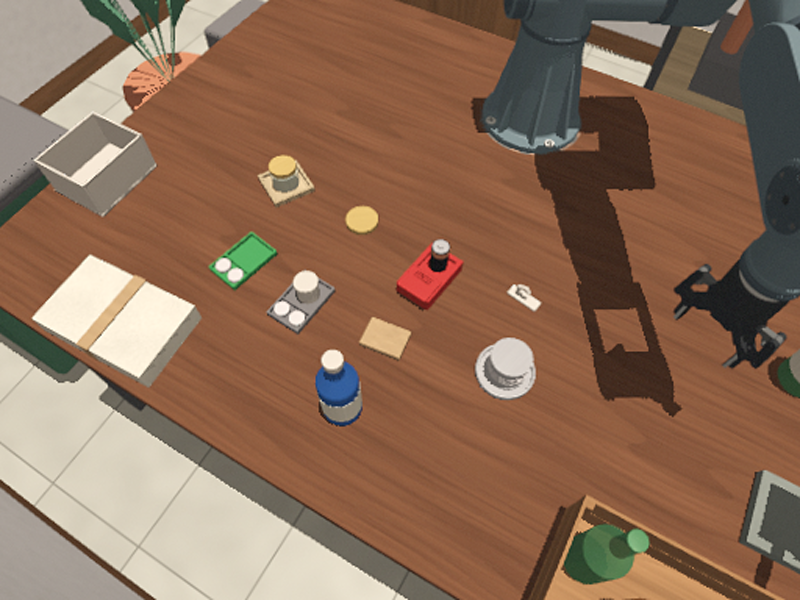

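All four stand in place: battery (440,255), pot (306,288), jar (283,172) and tin (512,362). The blue bottle at (340,388) hasn't moved. Handing in.

```bash
python3 -m handwheel '[[[1,0,0,0,0,0,0],[1,0,0,0,0,0,0],[1,0,0,0,0,0,0]]]' | head -2; python3 -c "
from bench import ctrl; print(ctrl.hand_in())"
```

```text
time_s: 39.9
eef_pos: [0.4948, 0.4369, 0.1544]
the job is handed in; nothing more can be done
None
```

The battery, pot, jar and tin each stand upright and released in their own places, the blue bottle is where it was, and I handed the job in at about 40 s; no verdict was shown.

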